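# Put the marking-out tools back on their silhouettes in the bench tray

## Task

The metalwork lesson is over: put the try square, the vee block, the toolmaker's clamp and the screw jack back in the tool tray, each on the insert that bears its own silhouette, covering the silhouette and turned the way it is drawn (the round jack may be turned any way). Leave each one standing or lying flat as it was found, and set them down gently: none may be dropped.

Things in the scene. Friction and masses are not known exactly. Their poses are not given: they have to be found in the camera images.
- square_grip (a point): Try square lying flat, 0.24 kg: dark steel stock 76 mm (x) x 22 mm (y) x 16 mm high; a bright blade, 20 mm wide, 2.5 mm thick, runs 80 mm to +y from the stock's -x end at mid-height (at x -46 to -26 mm from here). Point: where to grip across the stock, on its centre line, 8 mm past mid-length from the blade, half-way up (8 mm).
- vblock_mid (a point): Bright steel vee block, 60 mm long (x), 44 mm wide (y), 40 mm high, 0.55 kg, standing with its vee groove (along x, 32 mm wide, 16 mm deep) upward. Point: its centre, half-way up (20 mm above the underside).
- clamp_grip (a point): Toolmaker's clamp lying flat, rigid, 0.24 kg: two dark steel jaws along x, 84 mm long, 14 mm high, 36 mm over both (28 at the last 10 mm), tips at +x. Two bright screws cross them 26 and 50 mm behind here; their 12 mm heads stick out 22 mm, the nearer to +y, the farther to -y. Point: where to grip across both jaws, midway, 22 mm behind the tips, half-way up (7 mm).
- jack_mid (a point): Machinist's screw jack standing upright, 54 mm high, 0.28 kg: round dark steel foot 44 mm across, cylindrical body 32 mm across from 11 to 36 mm above the underside, thin screw and round 22 mm cap above. Point: on its axis, 27 mm above the underside; z up.
- square_insert: Black insert, 124 mm square, 6 mm thick, fixed in the wooden tool tray (2 x 2 inserts in any order, turned alike; rim 3 mm above them), with the yellow silhouette of the try square (an L). Origin: centre of its underside, 8 mm above the bench; z up. The tool rests on its top, 6 mm above the origin. Stock drawn along x, blade to +y; the square's grip point belongs at x +8, y -40 mm.
- vblock_insert: Black insert, 124 mm square, 6 mm thick, fixed in the wooden tool tray (2 x 2 inserts in any order, turned alike; rim 3 mm above them), with the yellow silhouette of the vee block (60 x 44 mm, three thin lines). Origin: centre of its underside, 8 mm above the bench; z up. The tool rests on its top, 6 mm above the origin. Centred, 60 mm along x; either way round will do.
- clamp_insert: Black insert, 124 mm square, 6 mm thick, fixed in the wooden tool tray (2 x 2 inserts in any order, turned alike; rim 3 mm above them), with the yellow silhouette of the clamp (two bars, two screws). Origin: centre of its underside, 8 mm above the bench; z up. The tool rests on its top, 6 mm above the origin. Jaw tips drawn to +x; the clamp's grip point belongs at x +20, y 0 mm.
- jack_insert: Black insert, 124 mm square, 6 mm thick, fixed in the wooden tool tray (2 x 2 inserts in any order, turned alike; rim 3 mm above them), with the yellow silhouette of the screw jack (44 mm disc, 22 mm circle in it). Origin: centre of its underside, 8 mm above the bench; z up. The tool rests on its top, 6 mm above the origin. Centred.
Not all that is in view belongs to the job. Leave any purple or yellow look-alike of the part that bears vblock_mid alone.

How it is judged:
By the outcome, as a careful person would: the job done as asked, in the order asked, and still so for the second after the job is handed in, with the robot touching nothing.
It also fails if it takes over 90 s, if anything falls off the work surface, if the arm or the gripper's body presses on something with over 40 N, if the wrist force passes 120 N, or if a joint passes its speed limit or range.

## Robot

A 7-joint arm with a two-finger parallel gripper is mounted at the origin on the work surface. World frame = base frame: x ahead of the robot, y to its left, z up, the work surface at z = 0. Lengths are in mm, angles in rad, forces in N, time in s.
With the tool pointing down it reaches from about 425 to 875 mm from the base axis. Payload 9.9 kg.
Tool frame: the origin (TCP) lies midway between the tips of the shut fingers; the grasp point (between the pads) lies 19 mm behind it; z points along the fingers, x is the direction in which the jaws open and shut, and the axes are right-handed (so a half turn about z gives the same grasp; the last joint's range is limited). The gripper opens to 85 mm and grips with 20 to 120 N. Pads are 22 mm wide; open, the fingers measure 114 mm over their backs; the gripper's body (76 mm by 85 mm) begins 54 mm behind the grasp point. The pads swing forward as they close: fully open they stand 13 mm farther back than shut.
Start: joints at [1.247, 0.576, 0.025, 1.437, -0.015, 1.129, -0.057], TCP at [160.322, -655.687, 231.289] pointing down, gripper open.
Joint ranges: [-2.76, 2.76], [-0.34, 2.15], [-1.52, 1.57], [0.19, 2.46], [-1.09, 4.23], [0.17, 1.99], [-2.82, 2.82]. Speed limits (rad/s): [2.22, 2.22, 3.01, 3.01, 3.14, 3.14, 3.14].

## Interface

Orientations are given as a 3x3 rotation matrix whose columns are the frame's x, y, z axes.
In Python, from cell import arm, eyes gives the robot as it stands. The module is installed in compiled form; this text tells all that it offers.
- The arm moves only by the tool arm_command, never from a script. Its argument "targets" is one flat list of numbers, 7 for each row, row after row: the shift along the world's x, y, z in m, then the turn, a rotation vector about the world's x, y, z in rad, then the gripper's target within -1 to 1 (shut at 1, half-way at 0, fully open at -1). In form: [x, y, z, rx, ry, rz, grip, x, y, z, rx, ry, rz, grip, ...]. A call has 1 to 12 rows; each row is the pose to reach, as a shift and turn from the pose commanded when the call began; what a row does not reach only later rows make up. A row lasts 1/8 s, in which the tool goes at most 62.5 mm and 10.7 degrees, less where a joint would pass 70% of its speed; a pose out of reach is approached as far as the arm can. A call with a gripper value outside its range is refused whole. The fingers move at their own pace and stop on an object; the grip force is fixed at half the most. Time passes only in rows, so rows that repeat a pose let the fingers close. It gives the time, the measured TCP pose, the force and the opening at its end, in the units of the state.
- arm.observe(): the state, without advancing time (a new reading comes with each control period).
- eyes.get_image(name): name is "scene" or "top" or "wrist"; returns a dict with "color" (384x512x3 uint8, blue, green, red), "fovy" (degrees; the focal length in pixels is half the picture's height over the tangent of half this angle, whatever the lens; pixels are square), "cx", "cy" (the principal point, pixels), "dist_coeffs" ([k1, k2, p1, p2, k3] as OpenCV has them; the pictures are not rectified), "xyz" and "attitude" of the camera in the world. Camera axes: x right, y down, z forward; pixel columns grow to the right and rows downward; lengths in mm; the calibration is good to about 2 mm. A picture is of the moment at which its call begins. There is no depth.
- arm.close_job(): hands the job in, once; it reports no verdict.
The state is a dict: "time": time; "joint_positions": joint angles; "qvel": joint speeds; "tau": joint torques, N m; "tcp_pos": TCP position; "orientation": TCP orientation; "force": force on the tool from outside, world axes, zero at the start; "moment": the same for the moment, N m; "opening": finger opening in mm.
Only numpy, scipy, OpenCV 4.12 (cv2) and the standard library are available. Lean on these libraries where they do the work, as an engineer would, in place of code of your own. Each camera call takes 0.05 s, during which the arm holds its last target. There are 200 camera calls.

## Working session

There is one attempt and no reset: what is moved stays moved. The work goes in short steps, Python scripts to look and compute and a tool call to move; the robot and the scene stay as the last step left them, time stands still between calls to the robot, and variables do not carry over. Pictures are saved under pics/ and viewed, about 12 in all and at most 16, crops included, and the job is handed in when it is done.

Besides the shell and the picture viewer there is one more tool, called after "Call:" as name(argument=value, ...), one argument or row to a line, values as JSON. arm_command: Moves the arm, as the interface text tells. Its arguments: {"type":"object","properties":{"targets":{"type":"array","items":{"type":"number"}}},"required":["targets"]}

```bash
mkdir -p pics; cat > h.py <<'E'
import numpy as np, cv2
from cell import arm, eyes
def shot(name, fn=None):
    d=eyes.get_image(name)
    if fn: cv2.imwrite('pics/'+fn,d['color']); 
    np.save('pics/'+name+'.npy',d,allow_pickle=True)
    return d
def K(d):
    f=d['color'].shape[0]/2/np.tan(np.radians(d['fovy'])/2)
    return np.array([[f,0,d['cx']],[0,f,d['cy']],[0,0,1.]])
def ray(d,uv,z):
    uv=np.array(uv,float).reshape(-1,1,2)
    n=cv2.undistortPoints(uv,K(d),np.array(d['dist_coeffs'],float)).reshape(-1,2)
    R=np.array(d['attitude']).reshape(3,3); c=np.array(d['xyz'])
    v=np.c_[n,np.ones(len(n))]@R.T
    return c+v*((z-c[2])/v[:,2])[:,None]
def proj(d,P):
    R=np.array(d['attitude']).reshape(3,3); c=np.array(d['xyz'],float)
    r=cv2.Rodrigues(R.T)[0]
    return cv2.projectPoints(np.array(P,float).reshape(-1,3),r,-R.T@c,K(d),np.array(d['dist_coeffs'],float))[0].reshape(-1,2)
E
python3 - <<'E'
from h import *
for n in ['scene','top','wrist']:
    d=shot(n,n+'0.png'); print(n,d['fovy'],d['cx'],d['cy'],d['dist_coeffs'],d['xyz'],np.round(d['attitude'],3).tolist())
s=arm.observe(); print(s)
a=cv2.imread('pics/scene0.png');b=cv2.imread('pics/top0.png')
cv2.imwrite('pics/top0b.png',cv2.resize(b,(768,576),interpolation=cv2.INTER_CUBIC))
E
```

```text
scene 44.294077169450055 261.0121726868776 188.98979249317065 [-0.05525158  0.          0.          0.          0.        ] [ 881.67532406 -734.18004533  580.54139759] [[0.862, 0.278, -0.424], [0.507, -0.438, 0.743], [0.021, -0.855, -0.518]]
top 49.378917506170595 253.11422323805144 192.89775739526573 [-0.12331556  0.          0.          0.          0.        ] [ 221.61352011   12.71380462 1186.94068546] [[0.009, -0.981, 0.194], [-1.0, -0.004, 0.022], [-0.021, -0.194, -0.981]]
wrist 71.49672366587797 252.35384356369752 191.12793112262636 [0.0104926 0.        0.        0.        0.       ] [ 233.78240175 -637.05693956  373.42001434] [[0.238, -0.927, -0.29], [-0.971, -0.227, -0.071], [0.0, 0.299, -0.954]]
{'time': 0.15, 'joint_positions': array([ 1.2471994 ,  0.57635201,  0.02485057,  1.43772134, -0.01502668,
        1.12901646, -0.05649617]), 'qvel': array([ 0.00081261, -0.0008256 , -0.00014535, -0.00194278, -0.00017931,
       -0.00147187, -0.00107463]), 'tau': array([ 2.92633194e-03, -7.66269350e+01,  2.25283027e+00, -2.86181974e+01,
        1.55194901e-02,  9.94687958e-03,  7.93081057e-06]), 'tcp_pos': array([ 160.24913566, -655.33657255,  230.62974702]), 'orientation': array([[ 2.37528066e-01, -9.71380613e-01, -3.51067390e-04],
       [-9.71379790e-01, -2.37528322e-01,  1.26516366e-03],
       [-1.31234390e-03,  4.05078901e-05, -9.99999138e-01]]), 'force': array([ 0.61079166,  0.60164274, -0.15792397]), 'moment': array([0.00501417, 0.01931967, 0.0290275 ]), 'opening': 85.17327927416828}
```

View pics/top0b.png

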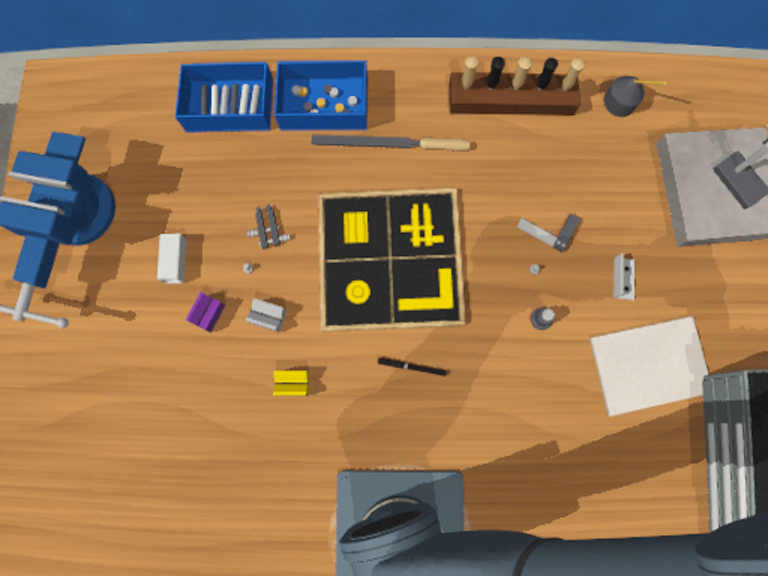

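View pics/scene0.png

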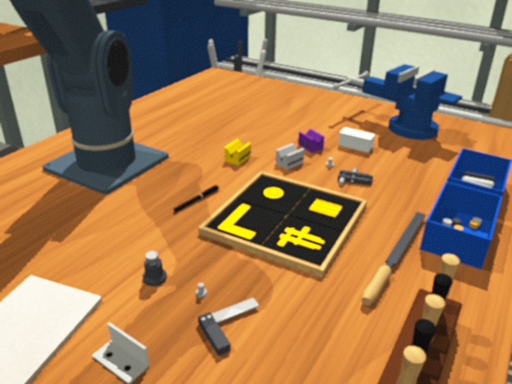

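The top view shows all four tools; coordinates below are in its 768-wide enlargement.
- Try square: (560,232).
- Grey vee block: (266,315). Its look-alikes are purple at (205,312), yellow at (291,382), a white box at (172,258) and an angle plate at (625,275). Only the bright steel one with the groove fits.
- Clamp: (269,228).
- Jack: (543,316).
- Tray inserts: vee block (356,228), clamp (423,225), jack (357,292), square (427,290).

Insert x is about world +x, with the blade to +y.

```bash
python3 - <<'E'
from h import *
d=np.load('pics/top.npy',allow_pickle=True).item(); im=d['color']; hsv=cv2.cvtColor(im,cv2.COLOR_BGR2HSV)
m=cv2.inRange(hsv,(22,150,120),(35,255,255))
n,l,st,c=cv2.connectedComponentsWithStats(m)
for i in range(1,n):
    if st[i,4]>60:
        ys,xs=np.where(l==i); P=ray(d,np.c_[xs,ys],14)[:,:2].astype(np.float32)
        r=cv2.minAreaRect(P); print('yellow',np.round(c[i]*1.5),st[i,4],'mean',P.mean(0).round(1),'rect',np.round(r[0],1),np.round(r[1],1),round(r[2],1))
blk=((hsv[...,2]<60)).astype(np.uint8)
blk=cv2.bitwise_or(blk*255,m)
roi=np.zeros_like(blk);roi[125:222,210:314]=255
blk=cv2.morphologyEx(blk&roi,cv2.MORPH_CLOSE,np.ones((5,5)))
ys,xs=np.where(blk>0);P=ray(d,np.c_[xs,ys],14)[:,:2].astype(np.float32);print('tray',cv2.minAreaRect(P))
for k,p,z in [('sq corner',(566,245),16),('stock',(568,231),16),('blade tip',(520,226),8),('v',(266,313),30),('clamp',(269,228),14),('jack',(545,314),54),('jackfoot',(541,322),5)]:
    print(k,ray(d,np.array(p)/1.5,z).round(0))
E
```

```text
yellow [421. 227.] 393 mean [578.4 -40.7] rect [579.2 -35.2] [93.2 71. ] 24.0
yellow [355. 227.] 335 mean [578.5  87.8] rect [579.   87.4] [61.8 46.8] 1.2
yellow [432. 295.] 467 mean [442.8 -60.9] rect [455.8 -46.6] [ 78.8 103.4] 0.3
yellow [357. 291.] 208 mean [449.7  81.7] rect [449.2  82.3] [43.8 45.9] 0.2
yellow [291. 376.] 186 mean [288.3 204.5] rect [288.3 205.2] [19.6 65.5] 0.7
yellow [290. 389.] 185 mean [263.1 204.2] rect [263.2 204.4] [19.5 65. ] 0.8
tray ((516.0107421875, 20.850196838378906), (249.88168334960938, 248.6319122314453), 2.6623528003692627)
sq corner [[ 543. -323.   16.]]
stock [[ 571. -328.   16.]]
blade tip [[ 583. -235.    8.]]
v [[404. 253.  30.]]
clamp [[576. 258.  14.]]
jack [[ 401. -266.   54.]]
jackfoot [[ 394. -270.    5.]]
```

Call:
arm_command(
  targets=[0.06,0.065,0,0,0,-0.05,-1,0.1,0.105,0,0,0,-0.1,-1,0.14,0.15,0,0,0,-0.15,-1,0.18,0.2,0,0,0,-0.2,-1,0.22,0.245,0,0,0,-0.24,-1,0.26,0.29,0,0,0,-0.24,-1,0.3,0.34,0,0,0,-0.24,-1,0.31,0.365,0,0,0,-0.24,-1,0.31,0.365,0,0,0,-0.24,-1,0.31,0.365,0,0,0,-0.24,-1],
)

```text
time: 1.4
tcp_pos: [469.9, -291.2, 231.2]
orientation: [[-0.0, -1.0, -0.001], [-1.0, 0.0, -0.0], [0.0, 0.001, -1.0]]
force: [-0.0, -0.3, 0.0]
opening: 85.5
```

```bash
python3 - <<'E'
from h import *
s=arm.observe(); print(s['time'],s['tcp_pos'],s['orientation'].round(3).tolist(),s['qvel'].round(2))
d=shot('wrist','w1.png'); cv2.imwrite('pics/w1b.png',cv2.resize(d['color'],(768,576),interpolation=cv2.INTER_CUBIC)); print(d['xyz'])
E
```

```text
1.4 [ 469.87510598 -291.22694102  231.19963227] [[-0.0, -1.0, -0.001], [-1.0, 0.0, -0.0], [0.0, 0.001, -1.0]] [ 0.02  0.    0.01 -0.   -0.   -0.   -0.  ]
[ 545.60994318 -290.87187063  374.03138636]
```

View pics/w1b.png

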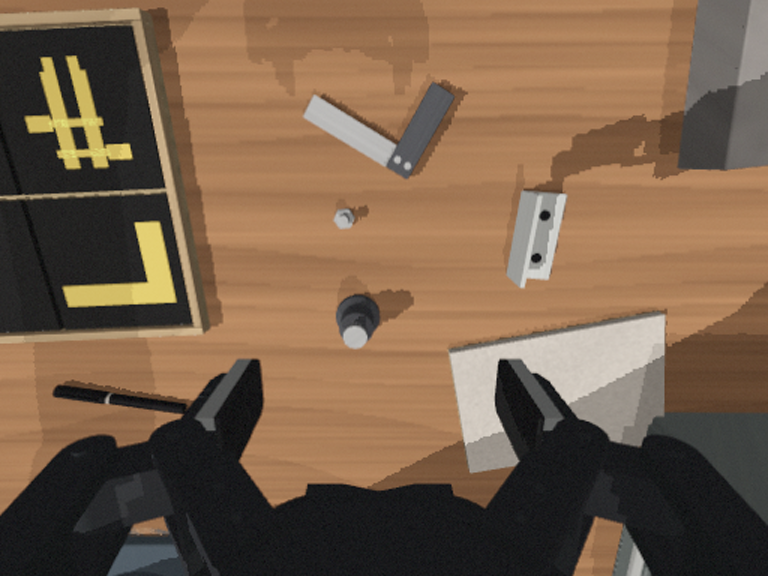

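The wrist view (768 px) shows the stock with end corners (432,83), (454,94), (407,178), (386,167). The blade runs to (312,105), the jack cap is at (355,337) and its foot is around (358,316).

```bash
python3 - <<'E'
from h import *
d=np.load('pics/wrist.npy',allow_pickle=True).item(); im=d['color']; g=cv2.cvtColor(im,cv2.COLOR_BGR2HSV)
# stock: low saturation dark
m=((g[...,1]<70)&(g[...,2]>40)&(g[...,2]<130)).astype(np.uint8); r=np.zeros_like(m); r[50:125,255:310]=1
m=cv2.morphologyEx(m*r,cv2.MORPH_OPEN,np.ones((3,3)))
n,l,st,c=cv2.connectedComponentsWithStats(m); i=1+st[1:,4].argmax(); ys,xs=np.where(l==i)
R=cv2.minAreaRect(ray(d,np.c_[xs,ys],15)[:,:2].astype(np.float32)); print('stock',R, st[i])
Q=ray(d,np.array([(432,83),(454,94),(407,178),(386,167)])/1.5,16); print(Q.round(1))
t=(Q[0]+Q[1])/2; b=(Q[2]+Q[3])/2; c=(t+b)/2; u=(t-b)/np.linalg.norm(t-b); print('center',c,'len',np.linalg.norm(t-b),'yaw',np.degrees(np.arctan2(u[1],u[0])),'grip',c+8*u)
# blade direction
mb=((g[...,1]<60)&(g[...,2]>140)).astype(np.uint8); r=np.zeros_like(m); r[58:115,195:265]=1; ys,xs=np.where(mb*r>0)
print('blade',cv2.minAreaRect(ray(d,np.c_[xs,ys],9)[:,:2].astype(np.float32)))
mc=((g[...,1]<60)&(g[...,2]>130)).astype(np.uint8); r=np.zeros_like(m); r[210:236,222:250]=1; ys,xs=np.where(mc*r>0)
print('cap',xs.mean()*1.5,ys.mean()*1.5,len(xs),ray(d,[xs.mean(),ys.mean()],54), 'foot',ray(d,np.array([358,314])/1.5,8))
E
```

```text
stock ((569.3223266601562, -325.0979919433594), (22.580322265625, 75.5172119140625), 59.96038055419922) [ 258   56   44   63 1070]
[[ 605.7 -334.7   16. ]
 [ 597.7 -353.    16. ]
 [ 531.9 -316.2   16. ]
 [ 540.9 -298.    16. ]]
center [ 569.04615335 -325.4911842    16.        ] len 74.926207517677 yaw -29.360067804113754 grip [ 576.01859922 -329.41355575   16.        ]
blade ((568.69775390625, -270.11376953125), (87.28437805175781, 20.707780838012695), 60.28391647338867)
cap 354.37886597938143 336.5953608247423 194 [[ 399.79055933 -270.55053845   54.        ]] foot [[ 402.95609034 -271.59719826    8.        ]]
```

Call:
arm_command(
  targets=[0.055,-0.02,-0.02,0,0,-0.18,-1,0.106,-0.0386,-0.04,0,0,-0.36,-1,0.106,-0.0386,-0.09,0,0,-0.52,-1,0.106,-0.0386,-0.14,0,0,-0.52,-1,0.106,-0.0386,-0.18,0,0,-0.52,-1,0.106,-0.0386,-0.205,0,0,-0.52,-1,0.106,-0.0386,-0.22,0,0,-0.52,-1,0.106,-0.0386,-0.228,0,0,-0.52,-1,0.106,-0.0386,-0.228,0,0,-0.52,-1],
)

```text
time: 2.58
tcp_pos: [576.3, -329.8, 3.5]
orientation: [[-0.498, -0.867, 0.0], [-0.867, 0.498, -0.0], [0.0, -0.0, -1.0]]
force: [-0.1, 0.2, -0.3]
opening: 85.4
```

Call:
arm_command(
  targets=[0,0,0,0,0,0,0,0,0,0,0,0,0,0.5,0,0,0,0,0,0,1,0,0,0,0,0,0,1,0,0,0,0,0,0,1,0,0,0,0,0,0,1,0,0,0,0,0,0,1,0,0,0,0,0,0,1],
)

```text
time: 3.58
tcp_pos: [576.6, -329.3, 3.9]
orientation: [[-0.497, -0.868, 0.001], [-0.868, 0.497, -0.0], [-0.0, -0.001, -1.0]]
force: [-1.3, 0.3, 6.4]
opening: 20.4
```

Call:
arm_command(
  targets=[0,0,0.01,0,0,0,1,0,0,0.03,0,0,0,1,0,0.02,0.08,0,0,0,1,-0.01,0.07,0.11,0,0,0.15,1,-0.03,0.12,0.14,0,0,0.3,1,-0.05,0.17,0.17,0,0,0.45,1,-0.07,0.22,0.2,0,0,0.56,1,-0.09,0.27,0.22,0,0,0.56,1,-0.106,0.315,0.228,0,0,0.56,1,-0.106,0.329,0.228,0,0,0.56,1,-0.106,0.329,0.228,0,0,0.56,1,-0.106,0.329,0.228,0,0,0.56,1],
)

```text
time: 5.08
tcp_pos: [470.5, -1.8, 231.3]
orientation: [[0.038, -0.999, -0.0], [-0.999, -0.038, -0.001], [0.001, 0.0, -1.0]]
force: [0.2, 0.0, -2.4]
opening: 20.4
```

```bash
python3 - <<'E'
from h import *
s=arm.observe(); print(s['time'],s['tcp_pos'],s['orientation'].round(3).tolist(),s['opening'],s['force'])
d=shot('wrist'); cv2.imwrite('pics/w2b.png',cv2.resize(d['color'],(768,576),interpolation=cv2.INTER_CUBIC)); print(d['xyz'])
im=d['color'];hsv=cv2.cvtColor(im,cv2.COLOR_BGR2HSV)
m=cv2.inRange(hsv,(20,110,120),(35,255,255)); m=cv2.morphologyEx(m,cv2.MORPH_OPEN,np.ones((2,2)))
n,l,st,c=cv2.connectedComponentsWithStats(m)
for i in range(1,n):
    if st[i,4]>150:
        ys,xs=np.where(l==i); P=ray(d,np.c_[xs,ys],14)[:,:2].astype(np.float32)
        r=cv2.minAreaRect(P); print('yellow',np.round(c[i]*1.5),st[i,4],'mean',P.mean(0).round(1),'rect',np.round(r[0],1),np.round(r[1],1),round(r[2],1))
E
```

```text
5.075 [470.53854848  -1.84389854 231.29181783] [[0.038, -0.999, -0.0], [-0.999, -0.038, -0.001], [0.001, 0.0, -1.0]] 20.365697457260485 [ 0.2057159   0.02681551 -2.4443327 ]
[546.17781722   1.50126637 374.19229116]
yellow [276. 120.] 1939 mean [575.7  86.8] rect [574.8  86.7] [60.  45.8] 2.4
yellow [288. 270.] 814 mean [447.   80.6] rect [446.6  80.6] [44.8 44.6] 44.9
yellow [173. 416.] 675 mean [284.4 205.1] rect [286.  207.7] [34.9 88.7] 11.8
yellow [148. 449.] 196 mean [241.7 236.6] rect [242.4 236.3] [20.6 37.1] 82.4
```

View pics/w2b.png

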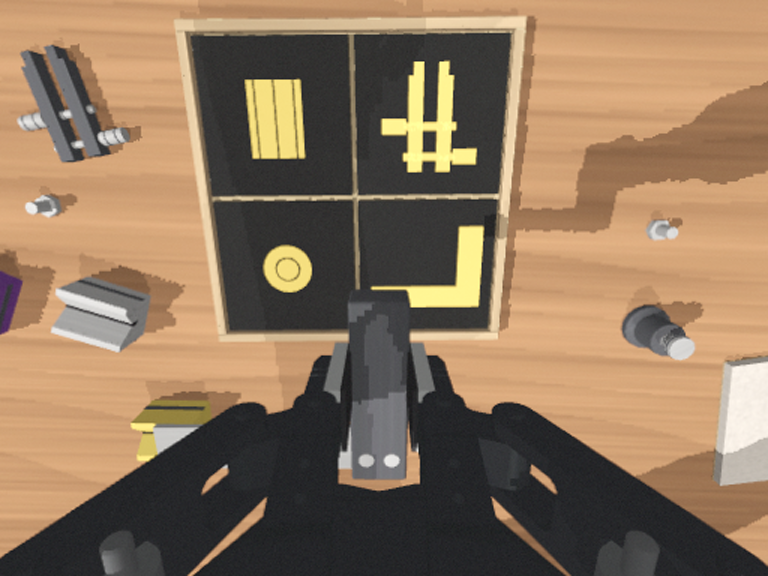

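The view shows all four inserts and the square held straight; its near top edge is at row 478 (768 px) and the rivets are at (367,461) and (392,461). I'll check how far along the stock it is held, and refine the inserts.

```bash
python3 - <<'E'
from h import *
d=np.load('pics/wrist.npy',allow_pickle=True).item()
print(ray(d,np.array([(378,478),(350,303),(409,303),(350,290),(409,290),(356,478),(406,478)])/1.5,243.5).round(1))
print('L', ray(d,np.array([(484,225),(459,226),(480,306),(457,288)])/1.5,14).round(1))
print('tray inner corners',ray(d,np.array([(190,35),(512,32),(491,330),(228,331)])/1.5,14).round(1))
a=np.radians(2.6);R=np.array([[np.cos(a),-np.sin(a)],[np.sin(a),np.cos(a)]])
L=np.array([452.6,-47.9]); print('L corner preds',[(L+R@p).round(1).tolist() for p in ([38,-51],[38,-29],[-38,-51],[-18,-29])],'grip',L+R@[8,-40])
E
```

```text
[[425.   -3.3 243.5]
 [499.1   9.2 243.5]
 [499.8 -11.2 243.5]
 [503.8   9.3 243.5]
 [504.6 -10.9 243.5]
 [424.7   5.5 243.5]
 [425.4 -14.5 243.5]]
L [[ 495.4  -96.3   14. ]
 [ 493.6  -73.9   14. ]
 [ 418.  -101.6   14. ]
 [ 435.2  -77.8   14. ]]
tray inner corners [[ 634.5  151.8   14. ]
 [ 646.6 -100.2   14. ]
 [ 393.6 -115.2   14. ]
 [ 382.9  141.1   14. ]]
L corner preds [[492.9, -97.1], [491.9, -75.1], [417.0, -100.6], [435.9, -77.7]] grip [462.40628408 -87.49591889]
```

Call:
arm_command(
  targets=[-0.002,-0.04,0,0,0,0.01,1,-0.007,-0.085,-0.03,0,0,0.01,1,-0.007,-0.087,-0.08,0,0,0.01,1,-0.007,-0.087,-0.13,0,0,0.01,1,-0.007,-0.087,-0.17,0,0,0.01,1,-0.007,-0.087,-0.19,0,0,0.01,1,-0.007,-0.087,-0.2,0,0,0.01,1,-0.007,-0.087,-0.206,0,0,0.01,1,-0.007,-0.087,-0.21,0,0,0.01,1,-0.007,-0.087,-0.21,0,0,0.01,1],
)

```text
time: 6.38
tcp_pos: [463.6, -87.4, 21.6]
orientation: [[0.05, -0.999, 0.001], [-0.999, -0.05, -0.0], [0.0, -0.001, -1.0]]
force: [-0.2, -0.4, -2.3]
opening: 20.6
```

```bash
python3 - <<'E'
from h import *
s=arm.observe(); print(s['tcp_pos'],s['orientation'].round(3)[:,0],s['force'])
d=shot('wrist'); cv2.imwrite('pics/w3b.png',cv2.resize(d['color'],(768,576),interpolation=cv2.INTER_CUBIC)); print(d['xyz'])
E
```

```text
[463.61027389 -87.38616211  21.61449878] [ 0.05  -0.999  0.   ] [-0.19957275 -0.44319993 -2.27243733]
[539.06772361 -83.25386469 164.55283043]
```

View pics/w3b.png

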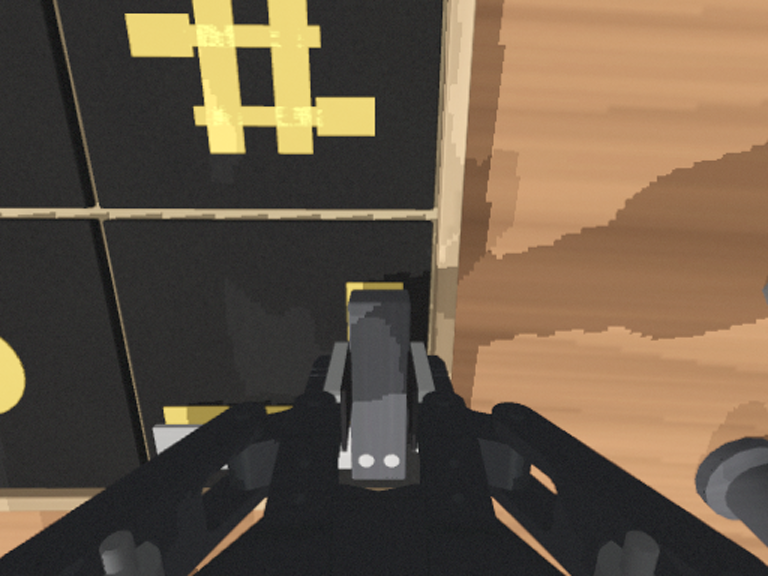

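The silhouette shows a little beyond the stock end (row 283 against the stock's bottom edge at row 290) and beside the blade (row 407 against 424). I'll compute the offsets.

```bash
python3 - <<'E'
from h import *
d=np.load('pics/wrist.npy',allow_pickle=True).item()
r=lambda p,z: ray(d,np.array(p)/1.5,z)[0].round(1)
print('yellow end L/R',r((347,283),14),r((403,283),14),'stock bottom end',r((351,290),17.7),r((409,290),17.7),'top edge',r((351,303),33.7),r((409,303),33.7))
print('yellow blade end corner',r((163,407),14),'blade top corner',r((153,426),27.0),'insert corners',r((104,221),17),r((435,215),17))
s=arm.observe();print('pred stock end',s['tcp_pos'][0]+30)
E
```

```text
yellow end L/R [493.1 -73.4  14. ] [494.2 -95.4  14. ] stock bottom end [491.5 -75.3  17.7] [492.6 -97.6  17.7] top edge [491.9 -76.3  33.7] [492.9 -96.4  33.7]
yellow blade end corner [433.1   4.5  14. ] blade top corner [433.2   1.8  27. ] insert corners [513.2  15.6  17. ] [ 521.6 -105.1   17. ]
pred stock end 493.6158307816305
```

Call:
arm_command(
  targets=[0.001,0.002,0,0,0,0,1,0.001,0.002,-0.002,0,0,0,1,0.001,0.002,-0.0035,0,0,0,1,0.001,0.002,-0.0035,0,0,0,1],
)

```text
time: 6.92
tcp_pos: [464.4, -85.2, 17.8]
orientation: [[0.05, -0.999, 0.0], [-0.999, -0.05, 0.0], [-0.0, -0.0, -1.0]]
force: [0.1, 1.1, 0.2]
opening: 20.4
```

Call:
arm_command(
  targets=[0,0,0,0,0,0,0.6,0,0,0,0,0,0,0.3,0,0,0.001,0,0,0,0.2,0,0,0.002,0,0,0,0.1,0,0,0.005,0,0,0,0.1,0,0,0.01,0,0,0,0.1,0,0,0.04,0,0,0,0,0,0,0.1,0,0,0,-1],
)

```text
time: 7.92
tcp_pos: [463.1, -85.1, 117.7]
orientation: [[0.05, -0.999, -0.004], [-0.999, -0.05, 0.0], [-0.001, 0.004, -1.0]]
force: [0.3, -0.7, 0.2]
opening: 59.5
```

Call:
arm_command(
  targets=[0,0.03,0.04,0,0,0,-1,0,0.08,0.08,0,0,0,-1,0,0.135,0.113,0,0,0,-1,0,0.19,0.113,0,0,0,-1,0,0.245,0.113,0,0,0,-1,-0.004,0.3,0.113,0,0,0,-1,-0.004,0.33,0.113,0,0,0,-1,-0.004,0.34,0.113,0,0,0,-1,-0.004,0.34,0.113,0,0,0,-1,-0.004,0.34,0.113,0,0,0,-1],
)

```text
time: 9.18
tcp_pos: [460.6, 252.9, 230.9]
orientation: [[0.048, -0.999, 0.0], [-0.999, -0.048, -0.001], [0.001, -0.0, -1.0]]
force: [-0.8, -0.6, 0.3]
opening: 85.5
```

```bash
python3 - <<'E'
from h import *
s=arm.observe(); print(s['time'],s['tcp_pos'],s['orientation'].round(3)[:,0],s['joint_positions'].round(2))
d=shot('wrist'); cv2.imwrite('pics/w4b.png',cv2.resize(d['color'],(768,576),interpolation=cv2.INTER_CUBIC)); print(d['xyz'])
E
```

```text
9.175 [460.62289086 252.88364099 230.86553876] [ 0.048 -0.999  0.001] [-0.53  0.35 -0.09  1.83  0.04  0.96 -2.16]
[536.20010726 256.96625408 373.75202462]
```

View pics/w4b.png

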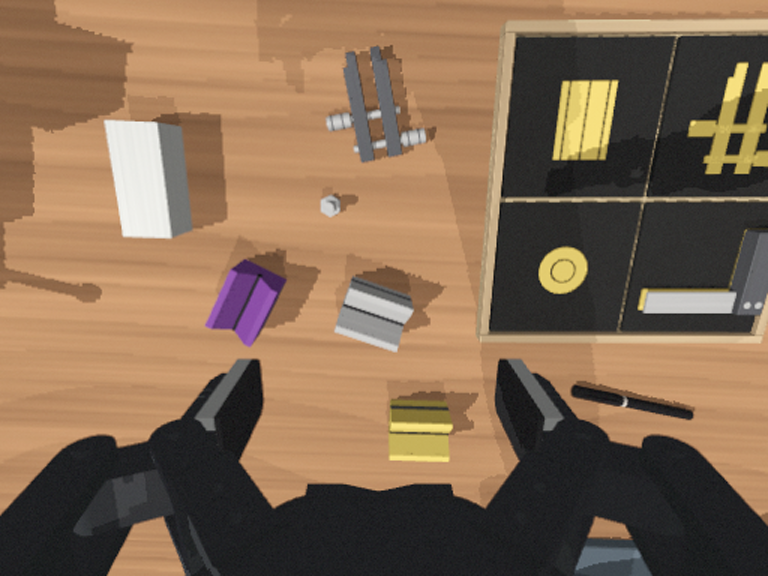

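The v-block candidates are grey at (375,313), purple at (245,300) and yellow at (420,430). The grey bright steel one is meant. An enlarged crop of it and the clamp will confirm.

```bash
python3 - <<'E'
from h import *
im=np.load('pics/wrist.npy',allow_pickle=True).item()['color']
a=cv2.resize(im[175:245,212:287],None,fx=5,fy=5,interpolation=cv2.INTER_CUBIC); b=cv2.resize(im[25:115,210:300],None,fx=4.4,fy=4.4,interpolation=cv2.INTER_CUBIC)
o=np.zeros((400,800,3),np.uint8);o[:a.shape[0],:a.shape[1]]=a;o[:b.shape[0],400:400+b.shape[1]]=b;cv2.imwrite('pics/crop.png',o)
E
```

```text
(no output)
```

View pics/crop.png

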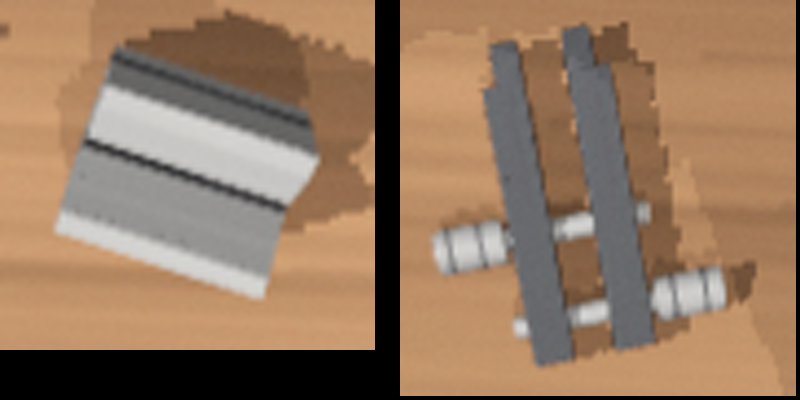

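```bash
python3 - <<'E'
from h import *
d=np.load('pics/wrist.npy',allow_pickle=True).item()
Q=ray(d,np.array([(107,86),(318,157),(263,298),(55,230)])/5+[212-.4,175-.4],40); print(Q.round(1))
e=(Q[1]-Q[0]+Q[2]-Q[3])/2; w=(Q[0]-Q[3]+Q[1]-Q[2])/2
an=lambda v: np.degrees(np.arctan2(v[1],v[0]))
print('v',Q.mean(0),np.linalg.norm(e),an(e),np.linalg.norm(w),an(w))
C=ray(d,np.array([(90,45),(192,27),(252,345),(140,363)])/4.4+[210-.4,25-.4],14); print(C.round(1))
t=(C[0]+C[1])/2;b=(C[2]+C[3])/2;u=(t-b);L=np.linalg.norm(u);u/=L;print('clamp',L,an(u),'grip',t-22*u, (t+b)/2+20*u,'w',np.linalg.norm(C[2]-C[3]),np.linalg.norm(C[0]-C[1]),an(C[3]-C[2])-90)
E
```

```text
[[429.9 276.4  40. ]
 [412.7 219.6  40. ]
 [370.6 231.7  40. ]
 [388.2 289.4  40. ]]
v [400.36377919 254.25823885  40.        ] 59.809716886784116 -106.93363412566605 43.728735269838964 -16.673867552297605
[[617.4 286.6  14. ]
 [623.  259.2  14. ]
 [542.8 237.8  14. ]
 [536.3 270.1  14. ]]
clamp 82.851904475682 13.219835873995377 grip [598.77109473 267.86224907  14.        ] [599.32993011 267.99352686  14.        ] w 33.01132995986919 27.92566157833727 11.459656886418443
```

The crop shows the vee block's bright top face clearly, centre (400,254), long axis 73°. The clamp's tips are to +x, yaw about 13°. Next is gripping the vee block across its width.

Call:
arm_command(
  targets=[-0.02,0,0,0,0,0.18,-1,-0.04,0,0,0,0,0.36,-1,-0.06,0,0,0,0,0.54,-1,-0.06,0,-0.02,0,0,0.72,-1,-0.06,0,-0.06,0,0,0.9,-1,-0.06,0,-0.1,0,0,1.07,-1,-0.06,0,-0.13,0,0,1.229,-1,-0.06,0,-0.13,0,0,1.229,-1,-0.06,0,-0.13,0,0,1.229,-1],
)

```text
time: 10.35
tcp_pos: [401.0, 254.5, 101.8]
orientation: [[0.956, -0.292, 0.001], [-0.292, -0.956, 0.0], [0.001, -0.001, -1.0]]
force: [0.3, -0.2, -0.3]
opening: 85.6
```

```bash
python3 - <<'E'
from h import *
s=arm.observe(); print(s['time'],s['tcp_pos'],s['orientation'].round(3)[:,0],s['joint_positions'].round(2))
d=shot('wrist'); cv2.imwrite('pics/w5b.png',d['color']); print(d['xyz'])
E
```

```text
10.35 [400.96709696 254.46947844 101.77125554] [ 0.956 -0.292  0.001] [-0.42  0.47 -0.35  2.1   0.28  0.61 -1.25]
[422.58291703 327.66146178 244.72075714]
```

View pics/w5b.png

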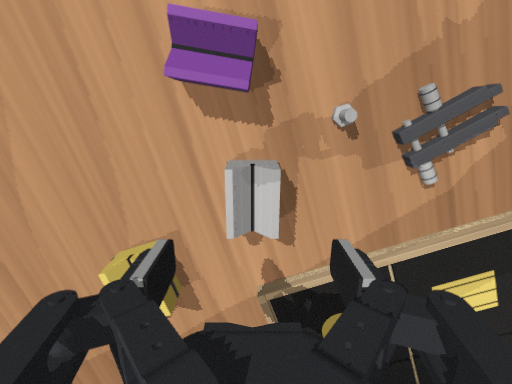

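Call:
arm_command(
  targets=[0,0,-0.04,0,0,0,-1,0,0,-0.07,0,0,0,-1,0,0,-0.087,0,0,0,-1,0,0,-0.097,0,0,0,-1,0,0,-0.097,0,0,0,-1,0,0,-0.097,0,0,0,0.5,0,0,-0.097,0,0,0,1,0,0,-0.097,0,0,0,1,0,0,-0.097,0,0,0,1,0,0,-0.097,0,0,0,1,0,0,-0.097,0,0,0,1],
)

```text
time: 11.78
tcp_pos: [400.8, 254.8, 4.6]
orientation: [[0.958, -0.288, 0.001], [-0.288, -0.958, 0.001], [0.001, -0.001, -1.0]]
force: [-1.3, -1.5, 8.1]
opening: 43.3
```

Call:
arm_command(
  targets=[0,0,0.02,0,0,0,1,0,0,0.06,0,0,0,1,0.02,-0.02,0.1,0,0,-0.17,1,0.055,-0.055,0.11,0,0,-0.34,1,0.09,-0.09,0.11,0,0,-0.51,1,0.125,-0.125,0.11,0,0,-0.68,1,0.155,-0.15,0.11,0,0,-0.85,1,0.17,-0.165,0.11,0,0,-1.02,1,0.175,-0.168,0.1,0,0,-1.15,1,0.175,-0.168,0.07,0,0,-1.232,1,0.175,-0.168,0.04,0,0,-1.232,1,0.175,-0.168,0.03,0,0,-1.232,1],
)

```text
time: 13.28
tcp_pos: [573.6, 86.5, 31.9]
orientation: [[0.047, -0.999, -0.004], [-0.999, -0.047, -0.001], [0.0, 0.004, -1.0]]
force: [1.0, 0.4, -4.9]
opening: 43.3
```

Call:
arm_command(
  targets=[0,0,-0.005,0,0,0,1,0,0,-0.01,0,0,0,1,0,0,-0.01,0,0,0,1],
)

```text
time: 13.65
tcp_pos: [575.5, 86.7, 24.2]
orientation: [[0.047, -0.999, 0.001], [-0.999, -0.047, 0.0], [-0.0, -0.001, -1.0]]
force: [0.4, 0.6, -4.9]
opening: 43.3
```

```bash
python3 - <<'E'
from h import *
s=arm.observe(); print(s['time'],s['tcp_pos'],s['orientation'].round(3)[:,0],s['opening'])
d=shot('wrist'); cv2.imwrite('pics/w6b.png',cv2.resize(d['color'],(768,576),interpolation=cv2.INTER_CUBIC)); print(d['xyz'])
E
```

```text
13.65 [575.53656323  86.74082122  24.17402229] [ 0.047 -0.999 -0.   ] 43.27667604753427
[651.05534857  90.60193044 167.11085391]
```

View pics/w6b.png

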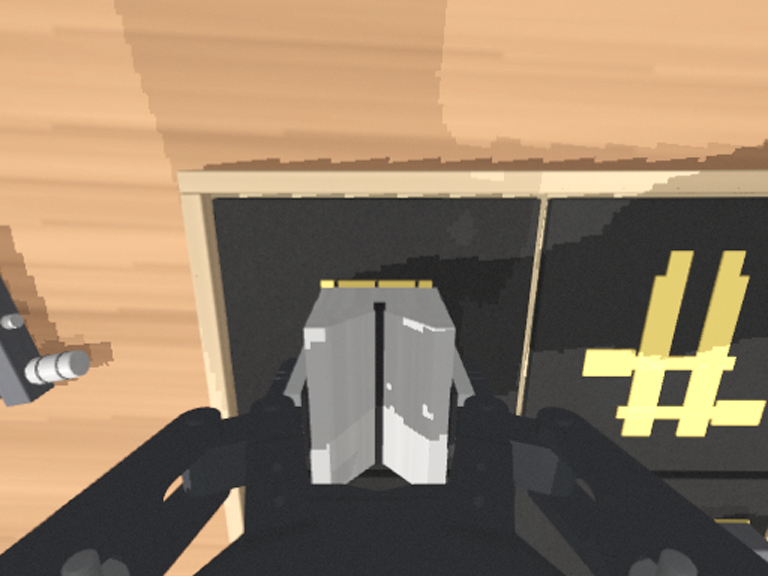

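The block's bottom front edge runs (320,288)–(438,288); the yellow edge runs (320,280)–(432,280).

```bash
python3 - <<'E'
from h import *
d=np.load('pics/wrist.npy',allow_pickle=True).item()
r=lambda p,z: ray(d,np.array(p)/1.5,z)[0].round(1)
print('yellow',r((320,280),14),r((432,280),14),'block bottom',r((320,288),19.6),r((438,288),19.6),'block top',r((304,328),59.6),r((455,328),59.6),r((312,484),59.6),r((446,484),59.6))
E
```

```text
yellow [605.  111.5  14. ] [607.2  66.9  14. ] block bottom [603.5 110.8  19.6] [605.7  65.2  19.6] block top [604.  109.9  59.6] [606.   66.   59.6] [548.1 107.6  59.6] [550.1  63.2  59.6]
```

Call:
arm_command(
  targets=[0.001,0.001,0,0,0,0,1,0.001,0.001,-0.003,0,0,0,1,0.001,0.001,-0.005,0,0,0,1,0.001,0.001,-0.0055,0,0,0,1,0.001,0.001,-0.0055,0,0,0,1],
)

```text
time: 14.32
tcp_pos: [576.3, 87.7, 18.7]
orientation: [[0.047, -0.999, 0.0], [-0.999, -0.047, 0.0], [-0.0, -0.0, -1.0]]
force: [-2.9, -0.1, 3.7]
opening: 43.4
```

Call:
arm_command(
  targets=[0,0,0,0,0,0,0,0,0,0,0,0,0,-0.3,0,0,0,0,0,0,-0.5,0,0,0.005,0,0,0,-0.6,0,0,0.02,0,0,0,-0.8,0,0,0.06,0,0,0,-1,0,0,0.1,0,0,0,-1,0,0,0.1,0,0,0,-1],
)

```text
time: 15.32
tcp_pos: [578.5, 88.0, 122.4]
orientation: [[0.047, -0.999, 0.007], [-0.999, -0.047, 0.001], [-0.001, -0.007, -1.0]]
force: [-0.1, 0.4, -0.6]
opening: 85.2
```

Call:
arm_command(
  targets=[0,0.04,0.02,0,0,0.05,-1,0.005,0.09,0.02,0,0,0.1,-1,0.01,0.14,0.01,0,0,0.176,-1,0.02,0.175,0,0,0,0.176,-1,0.023,0.18,0,0,0,0.176,-1,0.023,0.18,0,0,0,0.176,-1,0.023,0.18,0,0,0,0.176,-1],
)

```text
time: 16.2
tcp_pos: [599.5, 265.9, 118.6]
orientation: [[0.219, -0.976, 0.0], [-0.976, -0.219, -0.001], [0.001, 0.0, -1.0]]
force: [-0.3, -0.7, 1.0]
opening: 85.6
```

```bash
python3 - <<'E'
from h import *
s=arm.observe(); print(s['time'],s['tcp_pos'],s['orientation'].round(3)[:,0],s['opening'])
d=shot('wrist'); cv2.imwrite('pics/w7b.png',cv2.resize(d['color'],(768,576),interpolation=cv2.INTER_CUBIC)); print(d['xyz'])
E
```

```text
16.2 [599.53772489 265.85098022 118.56504154] [ 0.219 -0.976  0.001] 85.5918497749369
[673.32351886 283.03037541 261.46435313]
```

View pics/w7b.png

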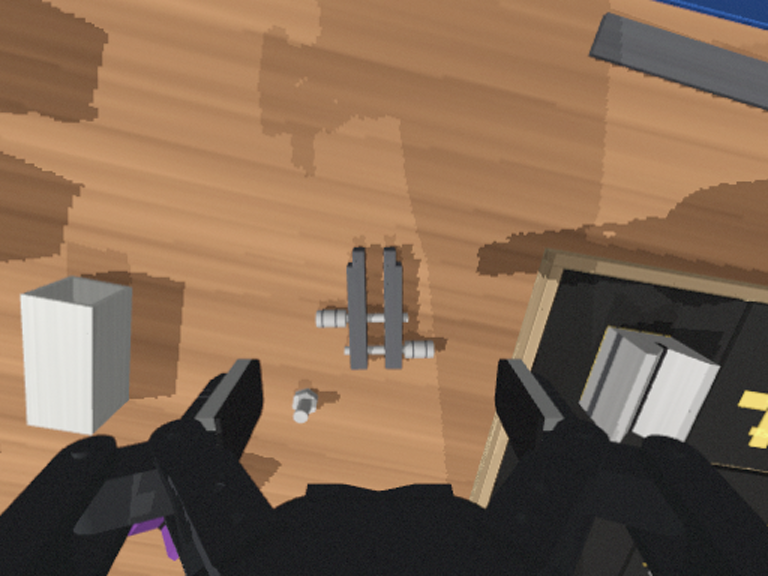

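The clamp lies straight in the tool frame: jaws at x 348–366 and 384–402, tips at row 250, tails at row 369. A stray stud is at (303,405).

```bash
python3 - <<'E'
from h import *
d=np.load('pics/wrist.npy',allow_pickle=True).item(); s=arm.observe()
T=s['orientation'];p=s['tcp_pos']
r=lambda q,z: (ray(d,np.array(q)/1.5,z))[0]
for n,q,z in [('tip L outer',(353,252),14),('tip R outer',(397,252),14),('tail L',(351,369),14),('tail R',(402,369),14),('step L',(348,266),14),('step R',(402,266),14),('stud base',(306,398),0),('stud top',(300,417),20)]:
    P=r(q,z); print(n,P.round(1),'tool',((P-p)@T).round(1))
E
```

```text
tip L outer [616.8 286.1  14. ] tool [-16.  -21.2 104.7]
tip R outer [622.8 259.   14. ] tool [ 11.8 -21.2 104.7]
tail L [535.5 270.8  14. ] tool [-18.8  61.5 104.7]
tail R [543.2 236.4  14. ] tool [ 16.5  61.5 104.7]
step L [607.1 287.4  14. ] tool [-19.3 -12.1 104.7]
step R [614.7 253.8  14. ] tool [ 15.1 -12.1 104.7]
stud base [496.6 298.2   0. ] tool [-54.   93.5 118.6]
stud top [494.1 298.5  20. ] tool [-54.9  95.8  98.6]
```

Call:
arm_command(
  targets=[0,0,-0.05,0,0,0,-1,0,0,-0.085,0,0,0,-1,0,0,-0.105,0,0,0,-1,0,0,-0.115,0,0,0,-1,0,0,-0.115,0,0,0,-1,0,0,-0.115,0,0,0,0.5,0,0,-0.115,0,0,0,1,0,0,-0.115,0,0,0,1,0,0,-0.115,0,0,0,1,0,0,-0.115,0,0,0,1,0,0,-0.115,0,0,0,1,0,0,-0.115,0,0,0,1],
)

```text
time: 17.75
tcp_pos: [599.8, 268.0, 4.4]
orientation: [[0.221, -0.975, 0.001], [-0.975, -0.221, 0.001], [-0.0, -0.001, -1.0]]
force: [-1.1, -0.1, 7.1]
opening: 34.3
```

Call:
arm_command(
  targets=[0,0,0.02,0,0,0,1,0,0,0.06,0,0,0,1,0,-0.02,0.11,0,0,0,1,0,-0.07,0.13,0,0,-0.05,1,0,-0.125,0.13,0,0,-0.1,1,0.003,-0.18,0.13,0,0,-0.178,1,0.003,-0.235,0.13,0,0,-0.178,1,0.003,-0.285,0.13,0,0,-0.178,1,0.003,-0.308,0.12,0,0,-0.178,1,0.003,-0.308,0.08,0,0,-0.178,1,0.003,-0.308,0.05,0,0,-0.178,1,0.003,-0.308,0.03,0,0,-0.178,1],
)

```text
time: 19.25
tcp_pos: [601.9, -40.4, 33.0]
orientation: [[0.045, -0.999, -0.001], [-0.999, -0.045, 0.0], [-0.0, 0.001, -1.0]]
force: [-0.5, 1.0, -3.4]
opening: 34.1
```

Call:
arm_command(
  targets=[0,0,-0.005,0,0,0,1,0,0,-0.009,0,0,0,1,0,0,-0.009,0,0,0,1],
)

```text
time: 19.62
tcp_pos: [602.8, -40.3, 25.1]
orientation: [[0.045, -0.999, 0.001], [-0.999, -0.045, -0.0], [0.0, -0.001, -1.0]]
force: [1.4, -0.5, -2.3]
opening: 34.5
```

```bash
python3 - <<'E'
from h import *
s=arm.observe(); print(s['time'],s['tcp_pos'],s['orientation'].round(3)[:,0],s['opening'])
d=shot('wrist'); cv2.imwrite('pics/w8b.png',cv2.resize(d['color'],(768,576),interpolation=cv2.INTER_CUBIC)); print(d['xyz'])
E
```

```text
19.625 [602.75596678 -40.30049534  25.09771791] [ 0.045 -0.999  0.   ] 34.49085533518813
[678.2004625  -36.53602529 168.05795229]
```

View pics/w8b.png

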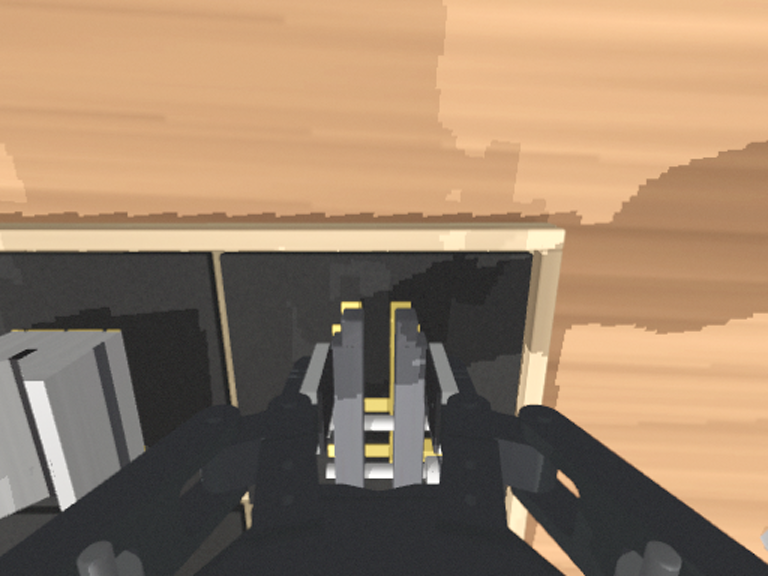

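The yellow tips end at row 301 (341–361, 390–411). The clamp's lower tip edges are at row 309 (343–363, 395–416).

```bash
python3 - <<'E'
from h import *
d=np.load('pics/wrist.npy',allow_pickle=True).item()
r=lambda p,z: ray(d,np.array(p)/1.5,z)[0].round(1)
print('yellow',r((341,301),14),r((411,301),14),'clamp',r((343,309),20.7),r((416,309),20.7),'pred tip',624.8)
print('screws yellow/real', r((378,398),14),r((378,417),27.7-2), r((378,444),14),r((378,464),25.7))
im=d['color']; cv2.imwrite('pics/crop8.png',cv2.resize(im[190:335,205:305],None,fx=5,fy=4.1,interpolation=cv2.INTER_CUBIC))
E
```

```text
yellow [623.5 -24.   14. ] [624.8 -52.5  14. ] clamp [622.6 -25.4  20.7] [623.9 -54.   20.7] pred tip 624.8
screws yellow/real [578.9 -41.1  14. ] [577.4 -41.2  25.7] [554.8 -42.2  14. ] [553.9 -42.2  25.7]
```

View pics/crop8.png

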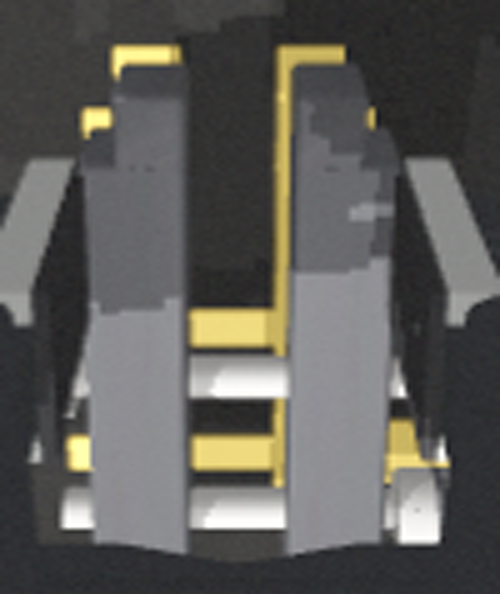

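Call:
arm_command(
  targets=[0.001,0.0015,0,0,0,0,1,0.001,0.0015,-0.003,0,0,0,1,0.001,0.0015,-0.005,0,0,0,1,0.001,0.0015,-0.0066,0,0,0,1,0.001,0.0015,-0.0066,0,0,0,1],
)

```text
time: 20.3
tcp_pos: [603.3, -38.8, 18.4]
orientation: [[0.045, -0.999, 0.0], [-0.999, -0.045, 0.0], [-0.0, -0.0, -1.0]]
force: [-3.0, 0.3, 7.5]
opening: 33.9
```

Call:
arm_command(
  targets=[0,0,0,0,0,0,0.4,0,0,0,0,0,0,0,0,0,0,0,0,0,-0.2,0,0,0.005,0,0,0,-0.3,0,0,0.02,0,0,0,-0.3,0,0,0.06,0,0,0,-1,0,0,0.11,0,0,0,-1,0,0,0.11,0,0,0,-1],
)

```text
time: 21.3
tcp_pos: [605.9, -39.0, 132.7]
orientation: [[0.044, -0.999, 0.008], [-0.999, -0.044, -0.0], [0.0, -0.008, -1.0]]
force: [1.0, -0.3, 0.1]
opening: 85.3
```

Call:
arm_command(
  targets=[-0.03,-0.034,0,0,0,0,-1,-0.065,-0.075,0,0,0,0,-1,-0.1,-0.115,0,0,0,0,-1,-0.135,-0.155,0,0,0,0,-1,-0.17,-0.195,0,0,0,0,-1,-0.195,-0.223,0,0,0,0,-1,-0.203,-0.232,0,0,0,0,-1,-0.203,-0.232,0,0,0,0,-1,-0.203,-0.232,0,0,0,0,-1],
)

```text
time: 22.42
tcp_pos: [401.5, -269.6, 127.7]
orientation: [[0.047, -0.999, 0.001], [-0.999, -0.047, 0.001], [-0.001, -0.001, -1.0]]
force: [-0.2, -0.5, -0.4]
opening: 85.4
```

```bash
python3 - <<'E'
from h import *
s=arm.observe(); print(s['time'],s['tcp_pos'],s['orientation'].round(3)[:,0],s['opening'])
d=shot('wrist'); cv2.imwrite('pics/w9b.png',cv2.resize(d['color'],(768,576),interpolation=cv2.INTER_CUBIC)); print(d['xyz'])
for z,n in ((54,'cap'),(11,'foot')): print(n,proj(d,[[400.5,-270.7,z]])*1.5)
E
```

```text
22.425 [ 401.490382   -269.61586251  127.67509243] [ 0.047 -0.999 -0.001] 85.38170275285525
[ 476.99772949 -265.79014896  270.63717727]
cap [[380.2711458  301.79874948]]
foot [[379.9303387  280.58549728]]
```

View pics/w9b.png

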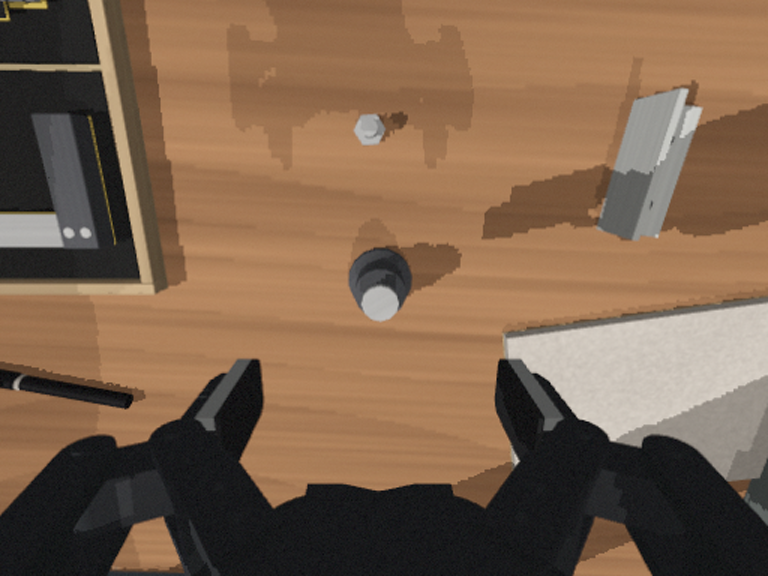

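The cap is at (380,303), against a prediction of (380,302), so it's aligned and I'll go down and grip the body above the foot.

Call:
arm_command(
  targets=[0,0,-0.04,0,0,0,-1,0,0,-0.08,0,0,0,-1,0,0,-0.105,0,0,0,-1,0,0,-0.1145,0,0,0,-1,0,0,-0.1145,0,0,0,-1,0,0,-0.1145,0,0,0,0.3,0,0,-0.1145,0,0,0,0.8,0,0,-0.1145,0,0,0,1,0,0,-0.1145,0,0,0,1,0,0,-0.1145,0,0,0,1,0,0,-0.1145,0,0,0,1,0,0,-0.1145,0,0,0,1],
)

```text
time: 23.98
tcp_pos: [400.6, -270.9, 14.0]
orientation: [[0.045, -0.999, 0.001], [-0.999, -0.045, -0.0], [0.001, -0.001, -1.0]]
force: [-1.6, 0.8, 10.3]
opening: 30.4
```

Call:
arm_command(
  targets=[0,0,0.02,0,0,0,1,0.01,0,0.06,0,0,0,1,0.03,0.03,0.1,0,0,0,1,0.05,0.085,0.11,0,0,0,1,0.06,0.14,0.11,0,0,0,1,0.06,0.195,0.11,0,0,0,1,0.06,0.25,0.11,0,0,0,1,0.055,0.3,0.11,0,0,0,1,0.048,0.34,0.1,0,0,0,1,0.048,0.353,0.07,0,0,0,1,0.048,0.353,0.04,0,0,0,1,0.048,0.353,0.03,0,0,0,1],
)

```text
time: 25.48
tcp_pos: [447.2, 82.1, 42.0]
orientation: [[0.045, -0.999, -0.003], [-0.999, -0.045, -0.001], [0.001, 0.003, -1.0]]
force: [-0.1, -0.5, -2.4]
opening: 29.9
```

Call:
arm_command(
  targets=[0,0,-0.005,0,0,0,1,0,0,-0.01,0,0,0,1,0,0,-0.01,0,0,0,1],
)

```text
time: 25.85
tcp_pos: [448.6, 82.0, 33.5]
orientation: [[0.044, -0.999, 0.001], [-0.999, -0.044, 0.0], [-0.0, -0.001, -1.0]]
force: [0.6, -0.4, -2.8]
opening: 29.9
```

```bash
python3 - <<'E'
from h import *
s=arm.observe(); print(s['time'],s['tcp_pos'],s['orientation'].round(3)[:,0],s['opening'])
d=shot('wrist'); cv2.imwrite('pics/w10b.png',cv2.resize(d['color'],(768,576),interpolation=cv2.INTER_CUBIC)); print(d['xyz'])
E
```

```text
25.85 [448.58588119  82.04994721  33.50831638] [ 0.044 -0.999 -0.   ] 29.88614836268876
[524.09515351  85.73995353 176.43211569]
```

View pics/w10b.png

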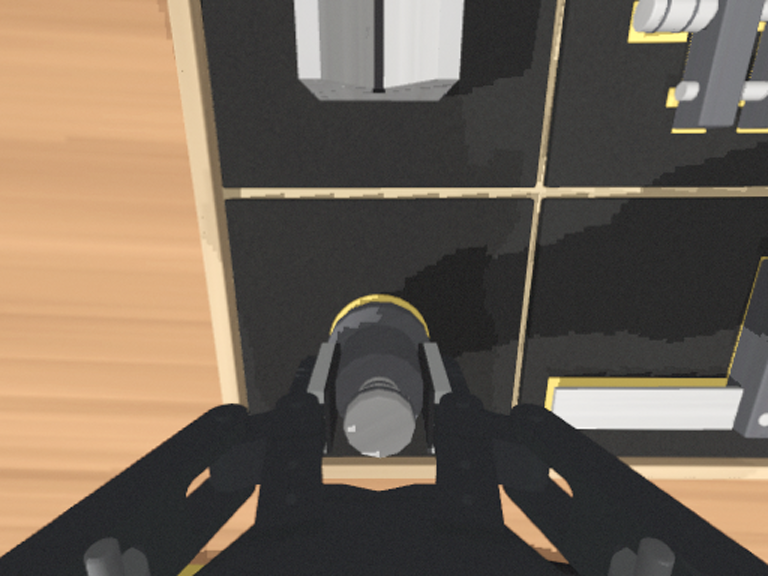

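The yellow arc's front is at row 295, spanning x 331–428, centred like the jack. The foot's front edge is at about row 303.

```bash
python3 - <<'E'
from h import *
d=np.load('pics/wrist.npy',allow_pickle=True).item()
r=lambda p,z: ray(d,np.array(p)/1.5,z)[0].round(1)
print('yellow front',r((379,295),14),'foot front',r((379,303),19.5),'pred',448.6+22)
print('yellow L/R',r((331,333),14),r((428,333),14),'foot',r((331,338),30.5),r((428,338),30.5))
print('square: yellow',r((549,378),14),'blade', r((553,386),24),r((553,389),24))
E
```

```text
yellow front [469.8  82.8  14. ] foot front [468.1  82.8  19.5] pred 470.6
yellow L/R [451.2 103.2  14. ] [453.1  60.4  14. ] foot [456.4 101.4  30.5] [458.1  62.8  30.5]
square: yellow [433.3   3.4  14. ] blade [435.1   6.1  24. ] [433.6   5.8  24. ]
```

Call:
arm_command(
  targets=[0.0015,0,0,0,0,0,1,0.0015,0,-0.003,0,0,0,1,0.0015,0,-0.0048,0,0,0,1,0.0015,0,-0.0057,0,0,0,1,0.0015,0,-0.0057,0,0,0,1],
)

```text
time: 26.52
tcp_pos: [449.8, 82.2, 28.0]
orientation: [[0.045, -0.999, 0.0], [-0.999, -0.045, 0.0], [-0.0, -0.0, -1.0]]
force: [-1.8, -0.2, 11.2]
opening: 30.1
```

Call:
arm_command(
  targets=[0,0,0,0,0,0,0.5,0,0,0,0,0,0,0,0,0,0,0,0,0,-0.5,0,0,0,0,0,0,-0.7,0,0,0.01,0,0,0,-0.8,0,0,0.05,0,0,0,-1,0,0,0.1,0,0,0,-1,0.02,-0.04,0.15,0,0,0,-1,0.06,-0.08,0.2,0,0,0,-1,0.06,-0.08,0.2,0,0,0,-1,0.06,-0.08,0.2,0,0,0,-1],
)

```text
time: 27.9
tcp_pos: [510.0, 1.8, 228.0]
orientation: [[0.043, -0.999, 0.001], [-0.999, -0.043, 0.0], [-0.0, -0.001, -1.0]]
force: [-0.2, 0.8, -0.1]
opening: 85.4
```

```bash
python3 - <<'E'
from h import *
s=arm.observe(); print(s['time'],s['tcp_pos'],s['orientation'].round(3)[:,0],s['opening'])
d=shot('wrist'); cv2.imwrite('pics/w11b.png',cv2.resize(d['color'][0:260,90:440],(798,593),interpolation=cv2.INTER_CUBIC)); print(d['xyz'])
E
```

```text
27.9 [510.00071313   1.84352534 227.99312932] [ 0.043 -0.999 -0.   ] 85.39898127649607
[585.43685823   5.4624521  370.94998302]
```

View pics/w11b.png

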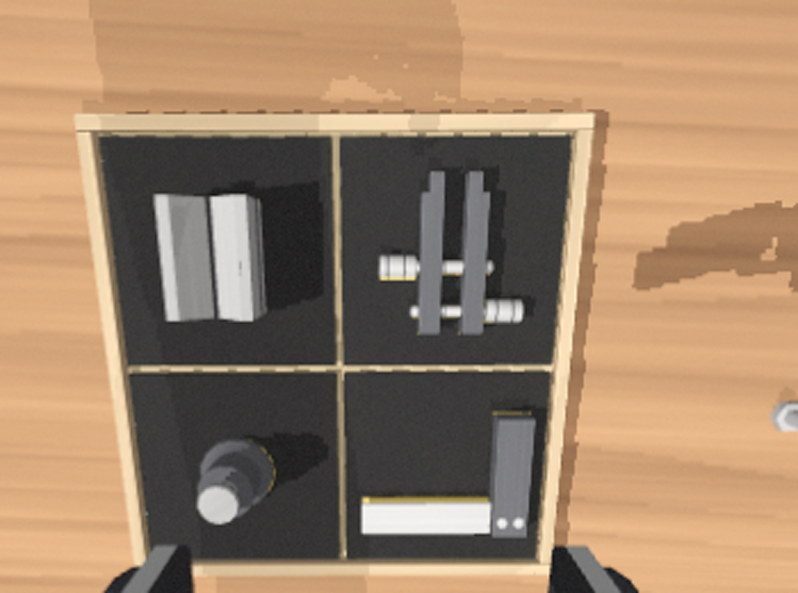

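All four tools cover their silhouettes. A thin yellow strip remains at the square's far end (row 411) and the blade's upper side (row 499). I'll quantify that and the other offsets.

```bash
python3 - <<'E'
from h import *
d=np.load('pics/wrist.npy',allow_pickle=True).item()
f=lambda p,z: ray(d,[90-.3+p[0]*350/798,-.3+p[1]*260/593],z)[0].round(1)
print('stock top corners',*[f(p,30)[:2] for p in ((496,420),(536,420),(491,536),(530,538))])
print('yellow end',f((494,412),14)[:2],f((531,412),14)[:2])
print('blade top',*[f(p,23.2)[:2] for p in ((361,504),(361,534))],'yellow',f((363,497),14)[:2])
print('jack cap',f((218,504),68)[:2])
print('vee top',*[f(p,54)[:2] for p in ((154,195),(250,195),(165,320),(254,320))])
print('clamp tips',*[f(p,28)[:2] for p in ((429,172),(483,172),(418,333),(485,333))])
c=np.array([453.6,-46.3])
a=np.radians(2.6);R=np.array([[np.cos(a),-np.sin(a)],[np.sin(a),np.cos(a)]])
J=np.array([448.5,82.]);V=np.array([576.6,88]);print('refs sq', *[( (J+R@[0,-128.4])+R@p).round(1) for p in ([38,-29],[38,-51],[-38,-29],[-38,-51],[-18,51])])
o=cv2.imread('pics/w9b.png')[90:270,0:170]; cv2.imwrite('pics/c9.png',cv2.resize(o,None,fx=3.3,fy=3.3,interpolation=cv2.INTER_CUBIC))
E
```

```text
stock top corners [492.7 -72.1] [493.7 -95.3] [418.3 -76.8] [ 418.  -101.1]
yellow end [493.3 -74. ] [494.3 -96.4]
blade top [433.3   4.3] [412.8   3.5] yellow [434.1   3.2]
jack cap [449.5  81.6]
vee top [604.6 111. ] [606.8  64.6] [544.9 109.1] [547.   63.5]
clamp tips [623.8 -23.6] [625.  -51.6] [540.7 -23.5] [542.3 -61. ]
refs sq [493.6 -73.5] [494.6 -95.5] [417.7 -77. ] [418.7 -98.9] [434.    3.9]
```

View pics/c9.png

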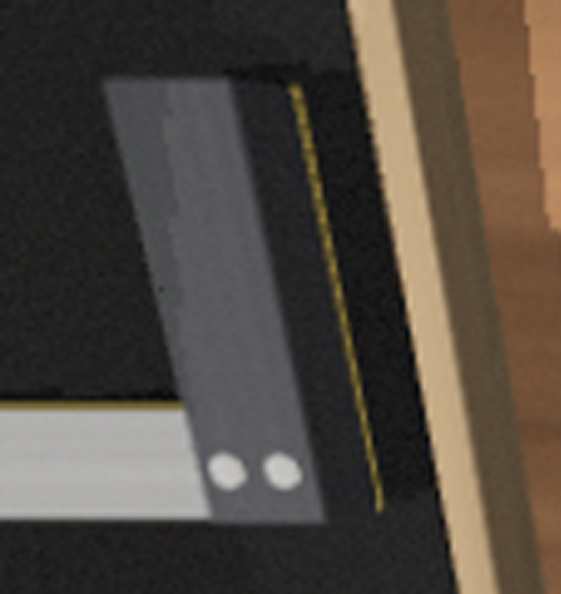

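The square sits about 1 mm off and parallel to its silhouette. The others are within about 1–2 mm, and the arm is clear, so I'm handing in.

```bash
python3 -c "
from cell import arm
s=arm.observe();print(s['time'],s['force'].round(1));print(arm.close_job())"
```

```text
27.95 [ 0.   0.  -0.7]
the job is handed in; nothing more can be done
None
```

All four tools are back on their own inserts, turned as drawn, and the job is handed in at about 28 s of robot time. I placed them in the order listed (try square, vee block, clamp, screw jack). Each was lowered until it rested on its insert before I opened the fingers.

The last wrist picture showed every tool upright or flat as found and covering its silhouette. The estimated offsets are about 1 to 1.5 mm for the square, which is parallel to its drawing, and about 1 to 2 mm or less for the others. I moved none of the other items on the bench, and the force readings at the end of each move stayed under about 12 N.

Two measurements disagreed slightly:
- **Top and wrist cameras:** they differed by about 3 mm, so I placed each tool by the wrist camera.
- **Square's offset:** one oblique view suggested the square was about 2.5 mm off, but the final view from above showed about 1 mm, so I left it.

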